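# Hold the target plate in the analyser's sample port

### The arm

A 6-joint arm with a two-finger parallel gripper is mounted at the origin on the work surface. World frame = base frame: x ahead of the robot, y to its left, z up, the work surface at z = 0. Lengths are in m, angles in degrees, forces in N, time in s.
With the tool pointing down it reaches from about 0.35 to 0.8 m from the base axis. Payload 7.3 kg.
Tool frame: the origin (TCP) lies midway between the tips of the shut fingers; the grasp point (between the pads) lies 19 mm behind it; z points along the fingers, y is the line along which they close (so a half turn about z gives the same grasp; the last joint's range is limited). The gripper opens to 85 mm and grips with 20 to 120 N. Pads are 22 mm wide; open, the fingers measure 114 mm over their backs; the gripper's body (76 mm by 85 mm) begins 54 mm behind the grasp point. The pads swing forward as they close: fully open they stand 13 mm farther back than shut.
Start: joints at [-85.027, 19.595, 87.324, -0, 73.075, -8.365], TCP at [0.121, -0.511, 0.231] pointing down, gripper open.
Joint ranges: [-145.02, 145.02], [-44.19, 115.74], [2.07, 154.8], [-57.11, 237.11], [16.16, 152.29], [-177.93, 177.93]. Speed limits (degrees/s): [147.25, 147.25, 180, 180, 180, 180].

### API

Orientations are given as [roll, pitch, yaw] about the fixed x, y, z axes, in that order (R = Rz(yaw) Ry(pitch) Rx(roll)).
In Python, from rig import robot, eyes gives the robot as it stands.
- The arm moves only by the tool send_rows, never from a script. Its argument "steps" is a list of rows, each an object of numbers: "wx", "wy", "wz": the turn, a rotation vector about the tool's x, y, z in degrees; "x", "y", "z": the shift along the tool's x, y, z in cm; "jaw": the opening, from 0 (shut) to 1 (fully open). A call has 1 to 12 rows; each row shifts and turns the commanded pose from where the row before left it, along the tool's axes as they then stand; what a row does not reach is not made up. A row lasts 1/12 s, in which the tool goes at most 41.7 mm and 7.16 degrees, less where a joint would pass 70% of its speed; a pose out of reach is approached as far as the arm can. A call with a gripper value outside its range is refused whole. The fingers move at their own pace and stop on an object; "grip_force" is the grip in N (left out, the last holds). Time passes only in rows, so rows that do not move let the fingers close. It gives the time, the measured TCP pose, the force, the opening and the grip force at its end, in the units of the state.
- robot.get_state(): the state, without advancing time (a new reading comes with each control period).
- eyes.grab_frame(name): name is "scene" or "top" or "wrist"; returns (picture, depth): 480x640x3 uint8, red, green, blue; 480x640 float32, m along the optical axis (not along the pixel's ray), 0 where there is no reading.
- eyes.camera_model(name): a dict with "fx", "fy", "cx", "cy" (pixels), "cam_to_world" (4x4, takes a point from camera to world coordinates); the wrist camera has in their place "T_tool_cam" (4x4, takes a point from camera to tool coordinates, whose origin is the TCP and whose axes are the flange's). Camera axes: x right, y up, looking along -z (the intrinsics and any distortion apply to the point x, -y, -z); pixel columns grow to the right and rows downward; lengths in m; the calibration is good to about 2 mm. A picture is of the moment at which its call begins: read the wrist's pose just before it. camera_model takes no time and is no camera call.
- robot.finish_job(): hands the job in; it is judged then, once.
The state is a dict: "time": time; "joint_positions": joint angles; "qd": joint speeds; "effort": joint torques, N m; "eef_pos": TCP position; "eef_rot": TCP orientation; "force": force on the tool from outside, world axes, zero at the start; "moment": the same for the moment, N m; "finger_gap": finger opening in m; "finger_force": force on a finger pad.
Only numpy, scipy, OpenCV 4.12 (cv2) and the standard library are available. Lean on these libraries where they do the work, as an engineer would, in place of code of your own. Each camera call takes 0.05 s, during which the arm holds its last target. There are 200 camera calls.

### The job

Lift the orange dust cover off the analyser's sample port and hang it astride the steel rail. Then take the green-handled target plate from the rack, pass its blade down through the slot of the port and push it fully home against the spring inside, until the plate's black shoulder is down at the rim, and finish holding it there: keep gripping and pressing, do not let go. Leave the other two plates in the rack and do not disturb the bottles.

Things in the scene. Friction and masses are not known exactly. Their poses are not given: they have to be found in the camera images.
- cover_mid (a point): orange dust cover, 70 g, loose, astride the port's neck at the start: inverted channel 66 mm long (x), 42 wide (y), roof 5 thick, 34 free between two legs reaching 36 below the roof's underside; ends open. Black fin on the roof 36 (x) x 10 (y) x 32 mm tall: pinch across its 10 mm. Point: middle of the roof's underside (about half-way up the cover); z up, x along the slot.
- rail_mid (a point): steel rail: fixed round bar, diameter 14 mm, about 260 mm long between two posts, level, along this frame's y, axis 150 mm above the bench. Point: on the axis, half-way along. A cover hung on it has its roof's underside 7 mm above this point and its x along the bar.
- slot (a point): slot of the analyser's port: 32 mm along x, 10 along y (2 mm more than the blade), straight down, mouth with 3 mm chamfer. Point: middle of the slot at the rim, 140 mm above the bench; z up. Neck 60 x 30 mm stands 40 mm above a grey deck; blue tower 190 mm high begins 90 mm away on the +y side. Fixed, covered at the start.
- seat (a joint): sprung seat inside the port, pressed by the blade's foot: 0 m at rest (50 mm below the rim), grows downward, 0.010 m when the plate's shoulder meets the rim, stop at 0.014 m. Pushes back with 3 N at first, 5.5 N at 0.010 m: a plate let go rises.
- plate_green_mid (a point): green-handled target plate, loose, 80 g, 100 mm tall, upright in the rack: blade 30 x 8 x 60 mm below, black shoulder 42 x 22 x 6 mm, handle 34 x 12 x 34 mm on top (pinch across its 12 mm). Point: half-way up, 10 mm below the shoulder's underside. z up, x along the blade's 30 mm, y through its thickness; both ways round are equal. Rack fixed, top 70 mm high, plates hang in it by their shoulders, any order, 60 mm apart.
- plate_blue_mid (a point): blue-handled target plate, loose, 80 g, 100 mm tall, upright in the rack: blade 30 x 8 x 60 mm below, black shoulder 42 x 22 x 6 mm, handle 34 x 12 x 34 mm on top (pinch across its 12 mm). Point: half-way up, 10 mm below the shoulder's underside. z up, x along the blade's 30 mm, y through its thickness; both ways round are equal. Not to be used.
- plate_white_mid (a point): white-handled target plate, loose, 80 g, 100 mm tall, upright in the rack: blade 30 x 8 x 60 mm below, black shoulder 42 x 22 x 6 mm, handle 34 x 12 x 34 mm on top (pinch across its 12 mm). Point: half-way up, 10 mm below the shoulder's underside. z up, x along the blade's 30 mm, y through its thickness; both ways round are equal. Not to be used.
- bottle0_mid (a point): closed glass bottle with a blue cap, 80 mm in diameter, 165 mm tall, in the dark steel tray on the robot's right; this point is 80 mm above its base. To be left alone.
- bottle1_mid (a point): closed glass bottle with a blue cap, 80 mm in diameter, 165 mm tall, in the dark steel tray on the robot's right; this point is 80 mm above its base. To be left alone.
- bottle2_mid (a point): closed glass bottle with a blue cap, 80 mm in diameter, 165 mm tall, in the dark steel tray on the robot's right; this point is 80 mm above its base. To be left alone.
There are look-alikes about, which are no part of the job. Of the things shaped like the part that bears cover_mid, the orange one is meant.

How it is judged:
By the outcome, as a careful person would: the job done as asked, in the order asked, and still so for the second after the job is handed in, while the arm keeps its last pose, push and grip.
It also fails if it takes over 69 s, if anything falls off the work surface, if the arm or the gripper's body presses on something with over 40 N, if the wrist force passes 120 N, or if a joint passes its speed limit or range.

## Working session

There is one attempt and no reset: what is moved stays moved. The work goes in short steps, Python scripts to look and compute and a tool call to move; the robot and the scene stay as the last step left them, time stands still between calls to the robot, and variables do not carry over. Pictures are saved under pics/ and viewed, at most 10 in all, crops included, and the job is handed in when it is done.

Besides the shell and the picture viewer there is one more tool, called after ">>>" as name(argument=value, ...) on one line, values as JSON. send_rows: Moves the arm, as the interface text tells. Its arguments: {"type":"object","properties":{"steps":{"type":"array"},"grip_force":{"type":"number"}},"required":["steps"]}

```bash
mkdir -p pics; ls; python3 - <<'E'
from rig import robot, eyes
import cv2,numpy as np
print(robot.get_state())
for n in("scene","top"):
    p,d=eyes.grab_frame(n); cv2.imwrite(f"pics/{n}0.png",p[:,:,::-1]); np.savez(f"pics/{n}0.npz",p=p,d=d)
    m=eyes.camera_model(n);print(n,m)
print(eyes.camera_model("wrist"))
E
```

```text
pics
{'time': 0.0, 'joint_positions': array([-8.50261718e+01,  1.96342185e+01,  8.73791364e+01, -7.55263908e-04,
        7.30762287e+01, -8.36471683e+00]), 'qd': array([-0.01507796, -0.04420361,  0.07163178, -0.01646971,  0.01293722,
       -0.00543995]), 'effort': array([ 2.88604670e-04, -4.33681262e+01, -2.46011174e+01, -2.47868538e-04,
        7.74336018e-03,  4.74136314e-06]), 'eef_pos': array([ 0.12110446, -0.51040408,  0.23063446]), 'eef_rot': array([-1.79911264e+02, -1.23175317e-02,  1.33387559e+01]), 'force': array([ 0.44172883, -0.62321226, -0.19494793]), 'moment': array([ 0.00522788, -0.00840163, -0.0176867 ]), 'finger_force': 0.0, 'finger_gap': 0.08554481837266767}
scene {'fx': 525.8780061852007, 'fy': 525.8780061852007, 'cx': 327.38259663890153, 'cy': 233.73919672683556, 'cam_to_world': array([[ 0.17384888, -0.74985907,  0.63834782,  1.24635985],
       [ 0.98469383,  0.12418232, -0.12229804, -0.25436398],
       [ 0.01243478,  0.64983854,  0.75997056,  0.97088369],
       [ 0.        ,  0.        ,  0.        ,  1.        ]])}
top {'fx': 461.11573908925027, 'fy': 461.11573908925027, 'cx': 314.64049186163714, 'cy': 239.55726397049037, 'cam_to_world': array([[-0.09145137,  0.97575484, -0.1988445 ,  0.35409481],
       [-0.9958076 , -0.08921538,  0.02019481, -0.09433845],
       [ 0.0019652 ,  0.19985771,  0.97982296,  1.02571946],
       [ 0.        ,  0.        ,  0.        ,  1.        ]])}
{'fx': 381.3408479549338, 'fy': 381.3408479549338, 'cx': 314.39660484686397, 'cy': 238.22468395443303, 'T_tool_cam': array([[ 7.99295325e-04,  9.50286969e-01,  3.11374435e-01,
         8.04665292e-02],
       [ 9.99999495e-01, -5.69930884e-04, -8.27611391e-04,
         3.98978926e-04],
       [-6.09006413e-04,  3.11374939e-01, -9.50286944e-01,
        -1.41796015e-01],
       [ 0.00000000e+00,  0.00000000e+00,  0.00000000e+00,
         1.00000000e+00]])}
```

View pics/scene0.png

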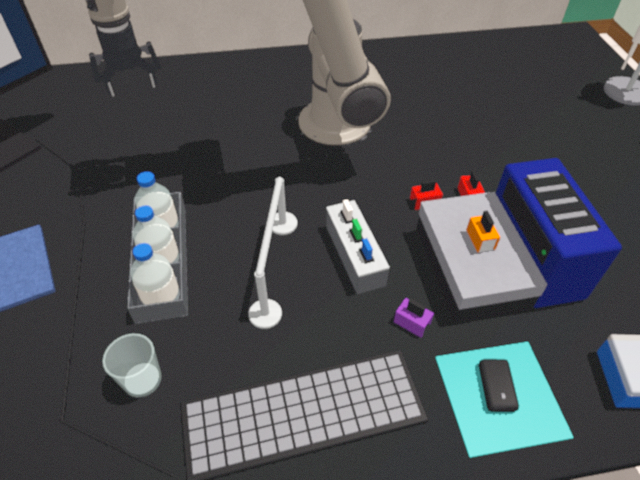

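View pics/top0.png

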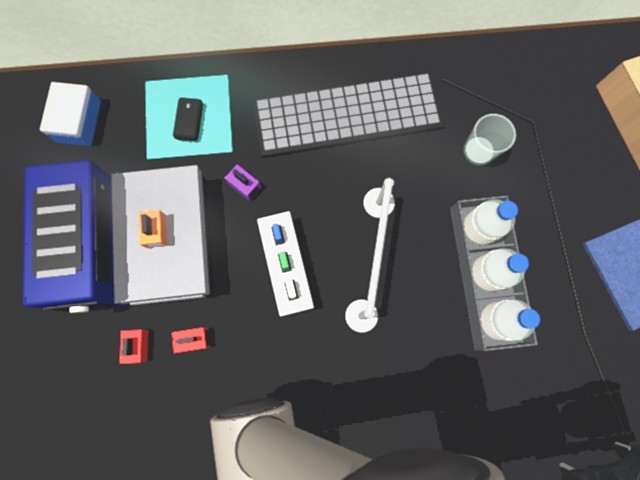

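Scene: orange cover at scene (483,235) / top (152,228) on the grey deck. The rail runs from top (388,190) to (370,310), and the green handle is at top (285,262). The bottles are in a tray on the robot's right. Now I'll measure these from the depth images.

```bash
cat > h.py <<'E'
import numpy as np,cv2
from rig import robot,eyes
from scipy.spatial.transform import Rotation as R
def cloud(d,m,T):
    v,u=np.mgrid[:480,:640]
    P=np.stack([(u-m['cx'])/m['fx']*d,-(v-m['cy'])/m['fy']*d,-d],-1)
    return P@T[:3,:3].T+T[:3,3]
def rect(P,tag):
    if len(P)<5: print(tag,len(P));return
    (c,s,a)=cv2.minAreaRect((P[:,:2]*1000).astype(np.float32))
    print(tag,len(P),'c',np.round(c,1),'s',np.round(s,1),'a',round(a,1),'zmed',np.round(np.median(P[:,2])*1e3,1),'zmax',np.round(np.percentile(P[:,2],97)*1e3,1),'mean',np.round(P[:,:2].mean(0)*1e3,1))
E
python3 - <<'E'
from h import *
for n in("scene","top"):
    f=np.load(f"pics/{n}0.npz");m=eyes.camera_model(n);W=cloud(f['d'],m,m['cam_to_world'])
    hsv=cv2.cvtColor(f['p'],cv2.COLOR_RGB2HSV);h,s,v=[hsv[...,i].astype(int) for i in range(3)];z=W[...,2];ok=f['d']>0
    x,y=W[...,0],W[...,1]
    org=ok&(h>8)&(h<22)&(s>150)&(v>120)&(z>.08)
    o=np.median(W[org],0)
    rect(W[org&(z>.137)],n+' orange roof')
    near=ok&(np.hypot(x-o[0],y-o[1])<.06)
    rect(W[near&(z>.155)],n+' fin')
    g=ok&(h>50)&(h<80)&(s>120)&(z>.07)&(z<.13)&(np.hypot(x-o[0],y-o[1])>.1)
    rect(W[g],n+' green'); rect(W[g&(z>.105)],n+' greentop')
    c=np.median(W[g],0)
    near=ok&(np.hypot(x-c[0],y-c[1])<.12)
    rect(W[near&(abs(z-.07)<.006)],n+' racktop')
    rect(W[near&(z>.1)&(z<.12)],n+' handles')
    rl=ok&(z>.14)&(z<.165)&(y<c[1]-.05)&(y>c[1]-.28)&(x>.3)
    P=W[rl]; rect(P,n+' rail')
    rect(W[ok&(abs(z-.1)<.006)&(np.hypot(x-o[0],y-o[1])<.2)&(s<60)],n+' deck')
    rect(W[ok&(abs(z-.19)<.008)&(np.hypot(x-o[0],y-o[1])<.3)],n+' tower')
E
```

```text
scene orange roof 365 c [589.6 206.5] s [66.2 41.6] a 0.0 zmed 145.7 zmax 150.6 mean [595.4 201.1]
scene fin 168 c [588.4 207.9] s [39.2 13.6] a 0.5 zmed 172.9 zmax 179.4 mean [590.3 206. ]
scene green 136 c [507.2 -48.5] s [36.8 10.4] a 8.6 zmed 101.9 zmax 113.0 mean [511.6 -49.2]
scene greentop 60 c [507.4 -48.4] s [36.4 10. ] a 9.3 zmed 110.4 zmax 113.7 mean [509.4 -48.6]
scene racktop 1725 c [504.8 -46.7] s [218.3  72.3] a 9.2 zmed 71.0 zmax 75.0 mean [519.3 -47.9]
scene handles 294 c [507.2 -46.6] s [155.3  13.6] a 9.4 zmed 110.0 zmax 114.0 mean [512.3 -47. ]
scene rail 735 c [ 510.8 -235.6] s [ 17.2 276.6] a 74.9 zmed 156.5 zmax 159.9 mean [ 527.  -239.2]
scene deck 7260 c [587.2 207.8] s [274.1 183.1] a 1.2 zmed 100.9 zmax 104.0 mean [604.2 203.7]
scene tower 6035 c [584.5 360.8] s [272.7 133.3] a 0.9 zmed 191.6 zmax 195.4 mean [599.9 357.3]
top orange roof 104 c [586.9 206. ] s [63.9 39.3] a 1.0 zmed 145.0 zmax 150.9 mean [578.1 196.3]
top fin 180 c [588.  207.4] s [36.  10.4] a 1.0 zmed 175.4 zmax 180.1 mean [586.6 206.1]
top green 54 c [505.9 -46.8] s [34.3 12.9] a 7.8 zmed 109.2 zmax 113.0 mean [501.9 -49.4]
top greentop 36 c [503.2 -46.7] s [28.8 11.7] a 9.5 zmed 110.7 zmax 113.1 mean [501.3 -48.5]
top racktop 2777 c [506. -46.] s [210.3  69.6] a 9.0 zmed 70.7 zmax 75.1 mean [502.7 -46.6]
top handles 312 c [505.5 -46.3] s [153.2  11.9] a 9.0 zmed 110.4 zmax 113.3 mean [504.7 -46.5]
top rail 1043 c [ 509.1 -234.6] s [ 17.3 277.9] a 74.9 zmed 156.1 zmax 159.5 mean [ 503.1 -232.9]
top deck 10432 c [587.  231.2] s [274.1 227.5] a 1.2 zmed 100.7 zmax 103.8 mean [583.3 207.5]
top tower 9884 c [585.8 317.3] s [269.2 220.3] a 1.2 zmed 191.5 zmax 195.3 mean [579.3 359.1]
```

Measurements agree with the given sizes. Cover centre is (588.3, 207.4), yaw about 1°. Green plate is (506, -47.6), yaw about 9.2°. Rail is centred at (510, -235) with the bar along -15°. All grasps work with the tool yaw equal to the object yaw. Moving towards the cover.

>>> send_rows(steps=[{"wz": 6.2,"z": -1,"jaw": 1},{"wz": 6.2,"z": -1,"jaw": 1},{"x": 2.2,"y": -3.2,"jaw": 1},{"x": 2.2,"y": -3.2,"jaw": 1},{"x": 2.2,"y": -3.2,"jaw": 1},{"x": 2.2,"y": -3.2,"jaw": 1},{"x": 2.2,"y": -3.2,"jaw": 1},{"x": 2.2,"y": -3.2,"jaw": 1},{"x": 2.2,"y": -3.2,"jaw": 1},{"x": 2.2,"y": -3.2,"jaw": 1},{"x": 2.2,"y": -3.2,"jaw": 1},{"x": 2.2,"y": -3.2,"jaw": 1}])

```text
$.steps[0]: bad value
```

>>> send_rows(steps=[{"x": 2.2,"y": -3.2,"jaw": 1},{"x": 2.2,"y": -3.2,"jaw": 1},{"x": 2.2,"y": -3.2,"jaw": 1},{"x": 2.2,"y": -3.2,"jaw": 1},{"x": 2.2,"y": -3.2,"jaw": 1},{"x": 2.2,"y": -3.2,"jaw": 1},{"x": 2.2,"y": -3.2,"jaw": 1},{"x": 2.2,"y": -3.2,"jaw": 1},{"x": 2.2,"y": -3.2,"jaw": 1},{"x": 2.2,"y": -3.2,"jaw": 1},{"jaw": 1},{"jaw": 1}])

```text
$.steps[0]: bad value
```

>>> send_rows(steps=[{"wx": 0,"wy": 0,"wz": 6.2,"x": 0,"y": 0,"z": -1,"jaw": 1},{"wx": 0,"wy": 0,"wz": 6.2,"x": 0,"y": 0,"z": -1,"jaw": 1},{"wx": 0,"wy": 0,"wz": 0,"x": 2.2,"y": -3.2,"z": 0,"jaw": 1},{"wx": 0,"wy": 0,"wz": 0,"x": 2.2,"y": -3.2,"z": 0,"jaw": 1},{"wx": 0,"wy": 0,"wz": 0,"x": 2.2,"y": -3.2,"z": 0,"jaw": 1},{"wx": 0,"wy": 0,"wz": 0,"x": 2.2,"y": -3.2,"z": 0,"jaw": 1},{"wx": 0,"wy": 0,"wz": 0,"x": 2.2,"y": -3.2,"z": 0,"jaw": 1},{"wx": 0,"wy": 0,"wz": 0,"x": 2.2,"y": -3.2,"z": 0,"jaw": 1},{"wx": 0,"wy": 0,"wz": 0,"x": 2.2,"y": -3.2,"z": 0,"jaw": 1},{"wx": 0,"wy": 0,"wz": 0,"x": 2.2,"y": -3.2,"z": 0,"jaw": 1},{"wx": 0,"wy": 0,"wz": 0,"x": 2.2,"y": -3.2,"z": 0,"jaw": 1},{"wx": 0,"wy": 0,"wz": 0,"x": 2.2,"y": -3.2,"z": 0,"jaw": 1}])

```text
time: 1.1
eef_pos: [0.3363, -0.1854, 0.2513]
eef_rot: [180.0, 0.0, 0.9]
force: [0.3, 0.2, 0.5]
finger_gap: 0.0856
finger_force: 0.0
```

>>> send_rows(steps=[{"wx": 0,"wy": 0,"wz": 0,"x": 2.2,"y": -3.2,"z": 0,"jaw": 1},{"wx": 0,"wy": 0,"wz": 0,"x": 2.2,"y": -3.2,"z": 0,"jaw": 1},{"wx": 0,"wy": 0,"wz": 0,"x": 2.2,"y": -3.2,"z": 0,"jaw": 1},{"wx": 0,"wy": 0,"wz": 0,"x": 2.2,"y": -3.2,"z": 0,"jaw": 1},{"wx": 0,"wy": 0,"wz": 0,"x": 2.2,"y": -3.2,"z": 0,"jaw": 1},{"wx": 0,"wy": 0,"wz": 0,"x": 2.2,"y": -3.2,"z": 0,"jaw": 1},{"wx": 0,"wy": 0,"wz": 0,"x": 2.2,"y": -3.2,"z": 0,"jaw": 1},{"wx": 0,"wy": 0,"wz": 0,"x": 2.2,"y": -3.2,"z": 0,"jaw": 1},{"wx": 0,"wy": 0,"wz": 0,"x": 2.2,"y": -3.2,"z": 0,"jaw": 1},{"wx": 0,"wy": 0,"wz": 0,"x": 2.2,"y": -3.2,"z": 0,"jaw": 1},{"wx": 0,"wy": 0,"wz": 0,"x": 2.2,"y": -3.2,"z": 0,"jaw": 1},{"wx": 0,"wy": 0,"wz": 0,"x": 0,"y": 0,"z": 0,"jaw": 1}])

```text
time: 2.1
eef_pos: [0.574, 0.1739, 0.2494]
eef_rot: [-179.9, 0.0, 1.2]
force: [-1.4, -0.8, -0.1]
finger_gap: 0.0855
finger_force: 0.0
```

```bash
cat >> h.py <<'E'
def go(x,y,z,yaw):
    s=robot.get_state();M=R.from_euler('xyz',s['eef_rot'],degrees=True)
    T=R.from_euler('xyz',[180,0,yaw],degrees=True)
    print('t',s['time'],'at',np.round(s['eef_pos'],4),np.round(s['eef_rot'],2),'shift(tool now)cm',np.round(M.inv().apply(np.array([x,y,z])-s['eef_pos'])*100,2),
     'shift(tool target)cm',np.round(T.inv().apply(np.array([x,y,z])-s['eef_pos'])*100,2),'turn',np.round((M.inv()*T).as_rotvec(degrees=True),2))
def wrist(name):
    s=robot.get_state();p,d=eyes.grab_frame("wrist");m=eyes.camera_model("wrist")
    T=np.eye(4);T[:3,:3]=R.from_euler('xyz',s['eef_rot'],degrees=True).as_matrix();T[:3,3]=s['eef_pos']
    cv2.imwrite(f"pics/{name}.png",p[:,:,::-1])
    return p,d,cloud(d,m,T@m['T_tool_cam'])
E
python3 - <<'E'
from h import *
p,d,W=wrist("w1");ok=d>0;z=W[...,2]
o=(abs(W[...,0]-.588)<.06)&(abs(W[...,1]-.207)<.06)&ok
rect(W[o&(z>.155)&(z<.19)],'fin');rect(W[o&(z>.172)&(z<.19)],'fintop');rect(W[o&(z>.14)&(z<.15)],'roof')
go(.5883,.2074,.14,1)
E
```

```text
fin 1321 c [588.4 208. ] s [36.2 10.3] a 1.4 zmed 175.9 zmax 177.3 mean [590.3 207.1]
fintop 1036 c [588.4 208. ] s [36.2 10.3] a 1.3 zmed 176.1 zmax 177.4 mean [589.2 207.7]
roof 4608 c [587.9 208.1] s [66.5 42.1] a 1.0 zmed 144.2 zmax 145.6 mean [591.8 206.9]
t 2.15 at [0.5727 0.1714 0.2494] [-1.7999e+02  1.1000e-01  1.1600e+00] shift(tool now)cm [ 1.66 -3.56 10.94] shift(tool target)cm [ 1.63 -3.57 10.94] turn [-0.    0.11  0.16]
```

>>> send_rows(steps=[{"wx": 0,"wy": 0,"wz": 0,"x": 0.82,"y": -1.8,"z": 0,"jaw": 1},{"wx": 0,"wy": 0,"wz": 0,"x": 0.82,"y": -1.82,"z": 0,"jaw": 1},{"wx": 0,"wy": 0,"wz": 0,"x": 0,"y": 0,"z": 1.5,"jaw": 1},{"wx": 0,"wy": 0,"wz": 0,"x": 0,"y": 0,"z": 2,"jaw": 1},{"wx": 0,"wy": 0,"wz": 0,"x": 0,"y": 0,"z": 1.5,"jaw": 1},{"wx": 0,"wy": 0,"wz": 0,"x": 0,"y": 0,"z": 1,"jaw": 1},{"wx": 0,"wy": 0,"wz": 0,"x": 0,"y": 0,"z": 0,"jaw": 1},{"wx": 0,"wy": 0,"wz": 0,"x": 0,"y": 0,"z": 0,"jaw": 1}])

```text
time: 2.82
eef_pos: [0.5877, 0.2045, 0.1913]
eef_rot: [180.0, 0.0, 0.9]
force: [0.2, -0.6, 0.4]
finger_gap: 0.0857
finger_force: 0.0
```

```bash
python3 - <<'E'
from h import *
go(.5884,.2080,.149,1.1)
E
```

```text
t 2.8167 at [0.5877 0.2045 0.1913] [1.7998e+02 4.0000e-02 9.0000e-01] shift(tool now)cm [ 0.08 -0.35  4.23] shift(tool target)cm [ 0.08 -0.35  4.23] turn [ 0.02  0.04 -0.2 ]
```

>>> send_rows(steps=[{"wx": 0,"wy": 0,"wz": 0,"x": 0.08,"y": -0.35,"z": 1.4,"jaw": 1},{"wx": 0,"wy": 0,"wz": 0,"x": 0,"y": 0,"z": 1.4,"jaw": 1},{"wx": 0,"wy": 0,"wz": 0,"x": 0,"y": 0,"z": 1.0,"jaw": 1},{"wx": 0,"wy": 0,"wz": 0,"x": 0,"y": 0,"z": 0.4,"jaw": 1},{"wx": 0,"wy": 0,"wz": 0,"x": 0,"y": 0,"z": 0,"jaw": 0.4},{"wx": 0,"wy": 0,"wz": 0,"x": 0,"y": 0,"z": 0,"jaw": 0.4},{"wx": 0,"wy": 0,"wz": 0,"x": 0,"y": 0,"z": 0,"jaw": 0.4}], grip_force=40)

```text
time: 3.4
eef_pos: [0.5892, 0.2086, 0.1503]
eef_rot: [-180.0, -0.1, 0.9]
force: [-0.8, -0.6, -0.0]
finger_gap: 0.0518
finger_force: 0.0
```

```bash
python3 - <<'E'
from h import *
go(.5884,.2080,.149,1.1)
E
```

```text
t 3.4 at [0.5892 0.2086 0.1503] [-1.7999e+02 -9.0000e-02  9.3000e-01] shift(tool now)cm [-0.08  0.06  0.13] shift(tool target)cm [-0.08  0.06  0.13] turn [-0.01 -0.09 -0.17]
```

>>> send_rows(steps=[{"wx": 0,"wy": 0,"wz": 0,"x": 0,"y": 0.05,"z": 0.1,"jaw": 0},{"wx": 0,"wy": 0,"wz": 0,"x": 0,"y": 0,"z": 0,"jaw": 0},{"wx": 0,"wy": 0,"wz": 0,"x": 0,"y": 0,"z": 0,"jaw": 0},{"wx": 0,"wy": 0,"wz": 0,"x": 0,"y": 0,"z": 0,"jaw": 0},{"wx": 0,"wy": 0,"wz": 0,"x": 0,"y": 0,"z": 0,"jaw": 0},{"wx": 0,"wy": 0,"wz": 0,"x": 0,"y": 0,"z": 0,"jaw": 0},{"wx": 0,"wy": 0,"wz": 0,"x": 0,"y": 0,"z": 0,"jaw": 0}], grip_force=40)

```text
time: 3.98
eef_pos: [0.5888, 0.2081, 0.1486]
eef_rot: [180.0, -0.0, 0.9]
force: [-0.5, -0.2, 2.6]
finger_gap: 0.0093
finger_force: 42.5
```

Gripped, with a 9.3 mm gap. Lifting.

>>> send_rows(steps=[{"wx": 0,"wy": 0,"wz": 0,"x": 0,"y": 0,"z": -0.5,"jaw": 0},{"wx": 0,"wy": 0,"wz": 0,"x": 0,"y": 0,"z": -1,"jaw": 0},{"wx": 0,"wy": 0,"wz": 0,"x": 0,"y": 0,"z": -1.5,"jaw": 0},{"wx": 0,"wy": 0,"wz": 0,"x": 0,"y": 0,"z": -2,"jaw": 0},{"wx": 0,"wy": 0,"wz": 0,"x": 0,"y": 0,"z": -2,"jaw": 0},{"wx": 0,"wy": 0,"wz": 0,"x": 0,"y": 0,"z": -1.5,"jaw": 0},{"wx": 0,"wy": 0,"wz": 0,"x": 0,"y": 0,"z": -1,"jaw": 0},{"wx": 0,"wy": 0,"wz": 0,"x": 0,"y": 0,"z": 0,"jaw": 0}])

```text
time: 4.65
eef_pos: [0.5896, 0.2084, 0.2463]
eef_rot: [-179.9, -0.3, 0.9]
force: [0.1, 0.2, -1.2]
finger_gap: 0.009
finger_force: 42.0
```

```bash
python3 - <<'E'
from h import *
p,d,W=wrist("w2");np.savez("pics/w2.npz",p=p,W=W,d=d)
s=robot.get_state()
# cover in tool frame, port in world
p3=W;ok=d>0;z=W[...,2]
o=(abs(W[...,0]-.588)<.06)&(abs(W[...,1]-.207)<.06)&ok
rect(W[o&(abs(z-(s['eef_pos'][2]-.004))<.006)],'roof');rect(W[o&(abs(z-.14)<.006)],'rim')
go(.5100,-.235,.25,-15)
for n in("scene","top"):
    p,d=eyes.grab_frame(n); np.savez(f"pics/{n}1.npz",p=p,d=d);m=eyes.camera_model(n);W=cloud(d,m,m['cam_to_world']);z=W[...,2]
    o=(abs(W[...,0]-.588)<.045)&(abs(W[...,1]-.207)<.03)&(d>0)
    rect(W[o&(abs(z-.14)<.006)],n+' rim')
    # rail line fit
    q=(d>0)&(z>.148)&(z<.165)&(abs(W[...,0]-.51)<.105)&(abs(W[...,1]+.235)<.06)
    P=W[q];rect(P,n+' rail');k=np.polyfit(P[:,0]-.51,P[:,1],1);print('rail fit y@.51',k[1],'ang',np.degrees(np.arctan(k[0])))
    t=P[P[:,2]>.1555];k=np.polyfit(t[:,0]-.51,t[:,1],1);print('ridge',k[1],np.degrees(np.arctan(k[0])),np.percentile(P[:,2],95))
    posts=W[(d>0)&(z<.12)&(z>.03)&(abs(W[...,1]+.235)<.08)&(W[...,0]>.35)&(W[...,0]<.68)]
    P=posts-[.51,-.235,0];u=P[:,0]*np.cos(np.radians(-15))+P[:,1]*np.sin(np.radians(-15))
    print('posts u', np.round(np.percentile(u[u<0],[5,50,95])*1e3) if (u<0).any() else None,np.round(np.percentile(u[u>0],[5,50,95])*1e3) if (u>0).any() else None)
E
```

```text
roof 6013 c [605.2 208.2] s [34.8 42.3] a 1.1 zmed 241.9 zmax 243.1 mean [610.  208.4]
rim 1510 c [604.4 208.5] s [27.9 29.8] a 2.0 zmed 139.0 zmax 140.4 mean [606.4 208.4]
t 4.7 at [0.589  0.2082 0.2444] [-1.7998e+02 -1.3000e-01  9.4000e-01] shift(tool now)cm [-8.62 44.19 -0.59] shift(tool target)cm [ 3.84 44.86 -0.56] turn [-0.04 -0.12 15.94]
scene rim 329 c [587.3 207.4] s [62.7 32.6] a 2.7 zmed 140.3 zmax 143.6 mean [589.5 207.1]
scene rail 534 c [ 509.8 -235.2] s [ 14.6 219.2] a 75.0 zmed 156.8 zmax 160.3 mean [ 516.9 -236.6]
rail fit y@.51 -0.23470480593848259 ang -15.14414633027224
ridge -0.2352971015738396 -15.240039170304444 0.15993447046041073
posts u [-130. -125. -121.] [129. 136. 138.]
top rim 267 c [588.1 207.9] s [60.1 30.7] a 1.5 zmed 140.3 zmax 143.7 mean [582.2 202.6]
top rail 804 c [ 510.4 -235.4] s [ 14.2 219.2] a 74.7 zmed 156.3 zmax 159.5 mean [ 507.4 -234.1]
rail fit y@.51 -0.2348088548413733 ang -15.20332341862621
ridge -0.2349839381900673 -15.16986453158508 0.1591610563742109
posts u [-140. -136. -127.] [120. 122. 128.]
```

View pics/w2.png

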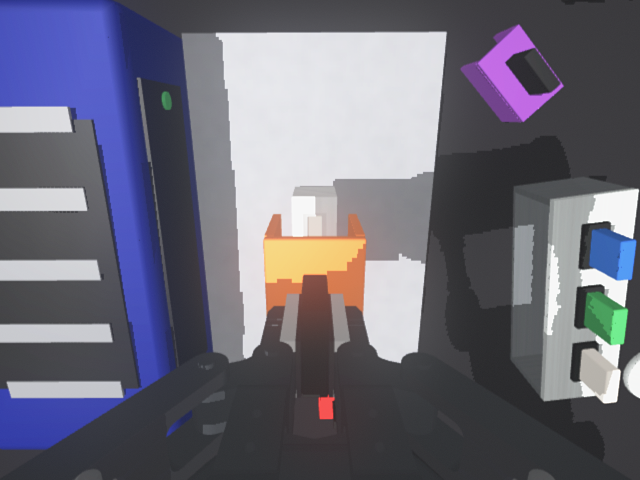

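>>> send_rows(steps=[{"wx": 0,"wy": 0,"wz": 5.35,"x": 0,"y": 0.5,"z": 0,"jaw": 0},{"wx": 0,"wy": 0,"wz": 5.35,"x": 0,"y": 1,"z": 0,"jaw": 0},{"wx": 0,"wy": 0,"wz": 5.35,"x": 0,"y": 2,"z": 0,"jaw": 0},{"wx": 0,"wy": 0,"wz": 0,"x": 0.3,"y": 3,"z": 0,"jaw": 0},{"wx": 0,"wy": 0,"wz": 0,"x": 0.3,"y": 3.5,"z": 0,"jaw": 0},{"wx": 0,"wy": 0,"wz": 0,"x": 0.3,"y": 3.5,"z": 0,"jaw": 0},{"wx": 0,"wy": 0,"wz": 0,"x": 0.3,"y": 3.5,"z": 0,"jaw": 0},{"wx": 0,"wy": 0,"wz": 0,"x": 0.3,"y": 3.5,"z": 0,"jaw": 0},{"wx": 0,"wy": 0,"wz": 0,"x": 0.3,"y": 3.5,"z": 0,"jaw": 0},{"wx": 0,"wy": 0,"wz": 0,"x": 0.3,"y": 3.5,"z": 0,"jaw": 0},{"wx": 0,"wy": 0,"wz": 0,"x": 0.3,"y": 3.5,"z": 0,"jaw": 0},{"wx": 0,"wy": 0,"wz": 0,"x": 0.3,"y": 3.5,"z": 0,"jaw": 0}])

```text
time: 5.8
eef_pos: [0.5286, -0.1343, 0.242]
eef_rot: [-180.0, 0.1, -15.1]
force: [0.5, 0.0, -0.3]
finger_gap: 0.0093
finger_force: 41.9
```

>>> send_rows(steps=[{"wx": 0,"wy": 0,"wz": 0,"x": 0.3,"y": 3,"z": 0,"jaw": 0},{"wx": 0,"wy": 0,"wz": 0,"x": 0.3,"y": 2.5,"z": 0,"jaw": 0},{"wx": 0,"wy": 0,"wz": 0,"x": 0.3,"y": 2,"z": 0,"jaw": 0},{"wx": 0,"wy": 0,"wz": 0,"x": 0,"y": 1.5,"z": 0,"jaw": 0},{"wx": 0,"wy": 0,"wz": 0,"x": 0,"y": 1,"z": 0,"jaw": 0},{"wx": 0,"wy": 0,"wz": 0,"x": 0,"y": 0,"z": 0,"jaw": 0},{"wx": 0,"wy": 0,"wz": 0,"x": 0,"y": 0,"z": 0,"jaw": 0},{"wx": 0,"wy": 0,"wz": 0,"x": 0,"y": 0,"z": 0,"jaw": 0}])

```text
time: 6.47
eef_pos: [0.5125, -0.2308, 0.2429]
eef_rot: [-180.0, 0.0, -15.1]
force: [0.5, 0.9, 0.5]
finger_gap: 0.0093
finger_force: 41.9
```

```bash
python3 - <<'E'
from h import *
go(.5102,-.2350,.2444,-15.15)
p,d,W=wrist("w3");ok=d>0;z=W[...,2]
P=W[ok&(z>.148)&(z<.165)&(W[...,0]>.4)&(W[...,0]<.62)&(abs(W[...,1]+.235)<.06)]
k=np.polyfit(P[:,0]-.51,P[:,1],1);print(len(P),'rail y@.51',k[1],np.degrees(np.arctan(k[0])),P[:,0].min(),P[:,0].max());rect(P,'rail')
s=robot.get_state();c=s['eef_pos']
L=(W-c)@R.from_euler('xyz',s['eef_rot'],degrees=True).as_matrix()
q=ok&(abs(L[...,2]-.003)<.01)&(np.hypot(L[...,0],L[...,1])<.06);rect(L[q&(p[...,0]>150)&(p[...,2]<90)],'roof tool')
E
```

```text
t 6.4667 at [ 0.5125 -0.2308  0.2429] [-1.7997e+02  4.0000e-02 -1.5070e+01] shift(tool now)cm [-0.11  0.47 -0.15] shift(tool target)cm [-0.11  0.47 -0.15] turn [-0.03  0.04  0.08]
4350 rail y@.51 -0.23583757918253387 -15.029296924370904 0.5154782418777102 0.6199937127388093
rail 4350 c [ 568.9 -251.9] s [ 14.  108.7] a 74.9 zmed 155.1 zmax 157.0 mean [ 572.6 -252.7]
roof tool 4315 c [16.5  0. ] s [41.5 32.6] a 89.9 zmed 4.6 zmax 5.9 mean [18.6  2.5]
```

>>> send_rows(steps=[{"wx": 0,"wy": 0,"wz": 0,"x": -0.1,"y": 0.51,"z": 0,"jaw": 0},{"wx": 0,"wy": 0,"wz": 0,"x": 0,"y": 0,"z": 0.7,"jaw": 0},{"wx": 0,"wy": 0,"wz": 0,"x": 0,"y": 0,"z": 1,"jaw": 0},{"wx": 0,"wy": 0,"wz": 0,"x": 0,"y": 0,"z": 1,"jaw": 0},{"wx": 0,"wy": 0,"wz": 0,"x": 0,"y": 0,"z": 0.7,"jaw": 0},{"wx": 0,"wy": 0,"wz": 0,"x": 0,"y": 0,"z": 0,"jaw": 0},{"wx": 0,"wy": 0,"wz": 0,"x": 0,"y": 0,"z": 0,"jaw": 0}])

```text
time: 7.1
eef_pos: [0.5099, -0.2363, 0.2085]
eef_rot: [-180.0, 0.1, -15.1]
force: [0.4, 0.9, 0.2]
finger_gap: 0.0095
finger_force: 41.9
```

```bash
python3 - <<'E'
from h import *
go(.5102,-.2355,.1675,-15.1)
E
```

```text
t 7.1 at [ 0.5099 -0.2363  0.2085] [-1.7998e+02  8.0000e-02 -1.5110e+01] shift(tool now)cm [ 0.02 -0.08  4.1 ] shift(tool target)cm [ 0.01 -0.08  4.1 ] turn [-0.02  0.08 -0.01]
```

>>> send_rows(steps=[{"wx": 0,"wy": 0,"wz": 0,"x": 0,"y": -0.05,"z": 0.8,"jaw": 0},{"wx": 0,"wy": 0,"wz": 0,"x": 0,"y": 0,"z": 1,"jaw": 0},{"wx": 0,"wy": 0,"wz": 0,"x": 0,"y": 0,"z": 1,"jaw": 0},{"wx": 0,"wy": 0,"wz": 0,"x": 0,"y": 0,"z": 0.8,"jaw": 0},{"wx": 0,"wy": 0,"wz": 0,"x": 0,"y": 0,"z": 0.4,"jaw": 0},{"wx": 0,"wy": 0,"wz": 0,"x": 0,"y": 0,"z": 0,"jaw": 0},{"wx": 0,"wy": 0,"wz": 0,"x": 0,"y": 0,"z": 0,"jaw": 0}])

```text
time: 7.68
eef_pos: [0.5103, -0.236, 0.1691]
eef_rot: [-180.0, 0.0, -15.1]
force: [0.3, 0.0, 0.8]
finger_gap: 0.0092
finger_force: 41.9
```

```bash
python3 - <<'E'
from h import *
go(.5102,-.2355,.166,-15.1)
E
```

```text
t 7.6833 at [ 0.5103 -0.236   0.1691] [-1.800e+02  2.000e-02 -1.511e+01] shift(tool now)cm [-0.02 -0.04  0.31] shift(tool target)cm [-0.02 -0.04  0.31] turn [-0.    0.02 -0.01]
```

Lower until it touches.

>>> send_rows(steps=[{"wx": 0,"wy": 0,"wz": 0,"x": 0,"y": -0.03,"z": 0.1,"jaw": 0},{"wx": 0,"wy": 0,"wz": 0,"x": 0,"y": 0,"z": 0.1,"jaw": 0},{"wx": 0,"wy": 0,"wz": 0,"x": 0,"y": 0,"z": 0.1,"jaw": 0},{"wx": 0,"wy": 0,"wz": 0,"x": 0,"y": 0,"z": 0,"jaw": 0},{"wx": 0,"wy": 0,"wz": 0,"x": 0,"y": 0,"z": 0,"jaw": 0},{"wx": 0,"wy": 0,"wz": 0,"x": 0,"y": 0,"z": 0,"jaw": 0}])

```text
time: 8.18
eef_pos: [0.5104, -0.2357, 0.1664]
eef_rot: [180.0, -0.0, -15.1]
force: [0.4, 0.2, -0.7]
finger_gap: 0.0095
finger_force: 41.9
```

>>> send_rows(steps=[{"wx": 0,"wy": 0,"wz": 0,"x": 0,"y": 0,"z": 0.1,"jaw": 0},{"wx": 0,"wy": 0,"wz": 0,"x": 0,"y": 0,"z": 0.1,"jaw": 0},{"wx": 0,"wy": 0,"wz": 0,"x": 0,"y": 0,"z": 0,"jaw": 0},{"wx": 0,"wy": 0,"wz": 0,"x": 0,"y": 0,"z": 0,"jaw": 0}])

```text
time: 8.52
eef_pos: [0.5105, -0.2358, 0.1655]
eef_rot: [180.0, -0.1, -15.1]
force: [-2.0, 0.8, 7.6]
finger_gap: 0.0094
finger_force: 43.2
```

>>> send_rows(steps=[{"wx": 0,"wy": 0,"wz": 0,"x": 0,"y": 0,"z": -0.07,"jaw": 0},{"wx": 0,"wy": 0,"wz": 0,"x": 0,"y": 0,"z": 0,"jaw": 0},{"wx": 0,"wy": 0,"wz": 0,"x": 0,"y": 0,"z": 0,"jaw": 0.15},{"wx": 0,"wy": 0,"wz": 0,"x": 0,"y": 0,"z": 0,"jaw": 0.2},{"wx": 0,"wy": 0,"wz": 0,"x": 0,"y": 0,"z": 0,"jaw": 0.3},{"wx": 0,"wy": 0,"wz": 0,"x": 0,"y": 0,"z": 0,"jaw": 0.5},{"wx": 0,"wy": 0,"wz": 0,"x": 0,"y": 0,"z": 0,"jaw": 0.6},{"wx": 0,"wy": 0,"wz": 0,"x": 0,"y": 0,"z": 0,"jaw": 0.6}])

```text
time: 9.18
eef_pos: [0.5103, -0.2357, 0.1649]
eef_rot: [180.0, 0.0, -15.1]
force: [0.4, 0.1, -0.1]
finger_gap: 0.0514
finger_force: 0.0
```

```bash
python3 - <<'E'
from h import *
p,d=eyes.grab_frame("scene");cv2.imwrite("pics/s2.png",cv2.resize(p[130:370,180:480,::-1],None,fx=2,fy=2))
m=eyes.camera_model("scene");W=cloud(d,m,m['cam_to_world'])
h=cv2.cvtColor(p,cv2.COLOR_RGB2HSV)
o=(h[...,0]>8)&(h[...,0]<22)&(h[...,1]>150)&(h[...,2]>120)&(d>0)&(W[...,2]>.08)
rect(W[o],'cover');rect(W[o&(W[...,2]>.155)],'roof')
E
```

```text
cover 507 c [ 511.5 -233.9] s [46.8 69.2] a 75.3 zmed 162.4 zmax 170.4 mean [ 520.4 -236.8]
roof 407 c [ 511.5 -233.9] s [46.7 69.2] a 75.4 zmed 163.1 zmax 177.4 mean [ 517.4 -236.8]
```

View pics/s2.png

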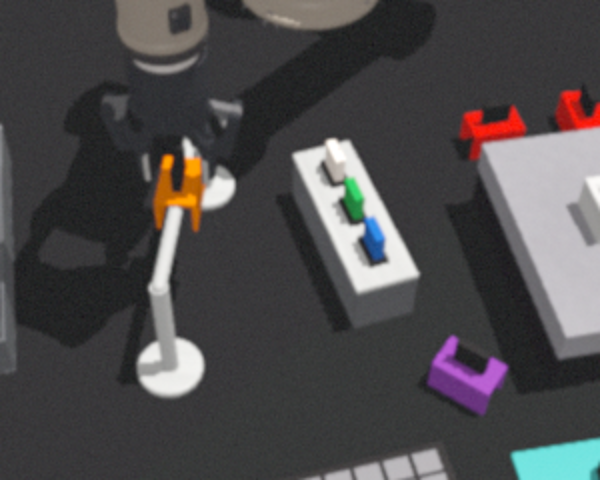

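The cover hangs astride the rail (crop (180,185)) and the fingers are clear. I'll lift straight up, then turn and move towards the green plate.

>>> send_rows(steps=[{"wx": 0,"wy": 0,"wz": 0,"x": 0,"y": 0,"z": -0.5,"jaw": 0.6},{"wx": 0,"wy": 0,"wz": 0,"x": 0,"y": 0,"z": -1.5,"jaw": 0.6},{"wx": 0,"wy": 0,"wz": 0,"x": 0,"y": 0,"z": -2.5,"jaw": 0.6},{"wx": 0,"wy": 0,"wz": 0,"x": 0,"y": 0,"z": -2.5,"jaw": 0.6},{"wx": 0,"wy": 0,"wz": -6.1,"x": 0,"y": 0,"z": -1,"jaw": 0.6},{"wx": 0,"wy": 0,"wz": -6.1,"x": 0,"y": 0,"z": -0.5,"jaw": 0.6},{"wx": 0,"wy": 0,"wz": -6.1,"x": 0,"y": 0,"z": 0,"jaw": 0.6},{"wx": 0,"wy": 0,"wz": -6.1,"x": 0,"y": 0,"z": 0,"jaw": 0.6},{"wx": 0,"wy": 0,"wz": 0,"x": 0.4,"y": -2.5,"z": 0,"jaw": 0.6},{"wx": 0,"wy": 0,"wz": 0,"x": 0.4,"y": -3.5,"z": 0,"jaw": 0.6},{"wx": 0,"wy": 0,"wz": 0,"x": 0.4,"y": -3.5,"z": 0,"jaw": 0.6},{"wx": 0,"wy": 0,"wz": 0,"x": 0.4,"y": -3.5,"z": 0,"jaw": 0.6}])

```text
time: 10.23
eef_pos: [0.5048, -0.1037, 0.2503]
eef_rot: [180.0, -0.0, 9.2]
force: [1.4, -0.0, -0.6]
finger_gap: 0.0514
finger_force: 0.0
```

>>> send_rows(steps=[{"wx": 0,"wy": 0,"wz": 0,"x": 0.4,"y": -3,"z": 0,"jaw": 0.6},{"wx": 0,"wy": 0,"wz": 0,"x": 0.3,"y": -2,"z": 0,"jaw": 0.6},{"wx": 0,"wy": 0,"wz": 0,"x": 0.2,"y": -0.5,"z": 0,"jaw": 0.6},{"wx": 0,"wy": 0,"wz": 0,"x": 0,"y": 0,"z": 0,"jaw": 0.6},{"wx": 0,"wy": 0,"wz": 0,"x": 0,"y": 0,"z": 0,"jaw": 0.6},{"wx": 0,"wy": 0,"wz": 0,"x": 0,"y": 0,"z": 0,"jaw": 0.6}])

```text
time: 10.73
eef_pos: [0.5053, -0.0502, 0.25]
eef_rot: [180.0, -0.0, 9.2]
force: [-0.6, -0.2, 0.3]
finger_gap: 0.0511
finger_force: 0.0
```

```bash
python3 - <<'E'
from h import *
p,d,W=wrist("w4");h=cv2.cvtColor(p,cv2.COLOR_RGB2HSV);z=W[...,2]
g=(d>0)&(h[...,0]>50)&(h[...,0]<80)&(h[...,1]>120)&(z>.07)&(z<.13)&(abs(W[...,0]-.506)<.05)&(abs(W[...,1]+.047)<.03)
rect(W[g&(z>.105)],'greentop')
q=(d>0)&(z>.105)&(z<.115)&(abs(W[...,0]-.506)<.09)&(abs(W[...,1]+.047)<.03);rect(W[q],'handles')
go(.506,-.0475,.08,9.2)
p,d=eyes.grab_frame("scene");m=eyes.camera_model("scene");W=cloud(d,m,m['cam_to_world'])
cv2.imwrite("pics/s3.png",cv2.resize(p[150:350,200:350,::-1],None,fx=3,fy=3))
P=W-[.51,-.2355,.15];b=np.radians(-15.1);n=-P[...,0]*np.sin(b)+P[...,1]*np.cos(b);u=P[...,0]*np.cos(b)+P[...,1]*np.sin(b)
h=cv2.cvtColor(p,cv2.COLOR_RGB2HSV)
r=(d>0)&(h[...,0]>8)&(h[...,0]<22)&(h[...,1]>150)&(h[...,2]>110)&(abs(u)<.025)&(abs(n)<.03)&(P[...,2]>.003)&(P[...,2]<.03)
k=np.polyfit(n[r],P[...,2][r],1);print('roof tilt deg',np.degrees(np.arctan(k[0])),'z at axis',k[1],'n range',n[r].min(),n[r].max())
E
```

```text
greentop 2
handles 2030 c [505.7 -46.7] s [152.8  12. ] a 9.1 zmed 109.1 zmax 110.5 mean [513.2 -45.5]
t 10.7833 at [ 0.5053 -0.0503  0.2499] [1.7997e+02 1.0000e-02 9.2000e+00] shift(tool now)cm [ 0.12 -0.28 16.99] shift(tool target)cm [ 0.12 -0.27 16.99] turn [0.03 0.01 0.  ]
roof tilt deg -0.700156946916004 z at axis 0.013029462814989526 n range -0.021906202078185603 0.021371851101969055
```

View pics/s3.png

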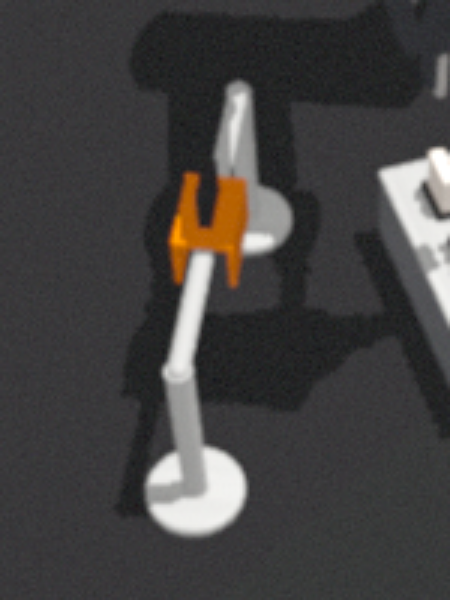

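The cover hangs level (0.7° tilt). In crop s3 it's at (210,215), astride the bar. Green is the middle handle at (505.7, -46.7).

>>> send_rows(steps=[{"wx": 0,"wy": 0,"wz": 0,"x": 0.1,"y": -0.35,"z": 1,"jaw": 0.6},{"wx": 0,"wy": 0,"wz": 0,"x": 0,"y": 0,"z": 2,"jaw": 0.6},{"wx": 0,"wy": 0,"wz": 0,"x": 0,"y": 0,"z": 3,"jaw": 0.6},{"wx": 0,"wy": 0,"wz": 0,"x": 0,"y": 0,"z": 3,"jaw": 0.6},{"wx": 0,"wy": 0,"wz": 0,"x": 0,"y": 0,"z": 2,"jaw": 0.6},{"wx": 0,"wy": 0,"wz": 0,"x": 0,"y": 0,"z": 1,"jaw": 0.6},{"wx": 0,"wy": 0,"wz": 0,"x": 0,"y": 0,"z": 0,"jaw": 0.6},{"wx": 0,"wy": 0,"wz": 0,"x": 0,"y": 0,"z": 0,"jaw": 0.6}])

```text
time: 11.5
eef_pos: [0.506, -0.046, 0.1304]
eef_rot: [180.0, -0.0, 9.2]
force: [0.5, 0.1, 0.2]
finger_gap: 0.0515
finger_force: 0.0
```

```bash
python3 - <<'E'
from h import *
go(.5057,-.0467,.081,9.2)
E
```

```text
t 11.5 at [ 0.506  -0.046   0.1304] [ 1.7999e+02 -1.0000e-02  9.2400e+00] shift(tool now)cm [-0.04  0.06  4.94] shift(tool target)cm [-0.04  0.06  4.94] turn [ 0.01 -0.01  0.04]
```

>>> send_rows(steps=[{"wx": 0,"wy": 0,"wz": 0,"x": -0.03,"y": 0.05,"z": 1.2,"jaw": 0.6},{"wx": 0,"wy": 0,"wz": 0,"x": 0,"y": 0,"z": 1.5,"jaw": 0.6},{"wx": 0,"wy": 0,"wz": 0,"x": 0,"y": 0,"z": 1.3,"jaw": 0.6},{"wx": 0,"wy": 0,"wz": 0,"x": 0,"y": 0,"z": 0.7,"jaw": 0.6},{"wx": 0,"wy": 0,"wz": 0,"x": 0,"y": 0,"z": 0.2,"jaw": 0.6},{"wx": 0,"wy": 0,"wz": 0,"x": 0,"y": 0,"z": 0,"jaw": 0.6},{"wx": 0,"wy": 0,"wz": 0,"x": 0,"y": 0,"z": 0,"jaw": 0.6},{"wx": 0,"wy": 0,"wz": 0,"x": 0,"y": 0,"z": 0,"jaw": 0.6}])

```text
time: 12.17
eef_pos: [0.506, -0.0462, 0.082]
eef_rot: [180.0, -0.1, 9.3]
force: [-1.4, -0.1, -1.2]
finger_gap: 0.0513
finger_force: 0.0
```

```bash
python3 - <<'E'
from h import *
go(.5057,-.0467,.081,9.2)
E
```

```text
t 12.1667 at [ 0.506  -0.0462  0.082 ] [ 1.7995e+02 -1.0000e-01  9.2900e+00] shift(tool now)cm [-0.04  0.05  0.1 ] shift(tool target)cm [-0.04  0.05  0.1 ] turn [ 0.05 -0.1   0.09]
```

>>> send_rows(steps=[{"wx": 0,"wy": 0,"wz": 0,"x": 0,"y": 0.04,"z": 0.05,"jaw": 0},{"wx": 0,"wy": 0,"wz": 0,"x": 0,"y": 0,"z": 0,"jaw": 0},{"wx": 0,"wy": 0,"wz": 0,"x": 0,"y": 0,"z": 0,"jaw": 0},{"wx": 0,"wy": 0,"wz": 0,"x": 0,"y": 0,"z": 0,"jaw": 0},{"wx": 0,"wy": 0,"wz": 0,"x": 0,"y": 0,"z": 0,"jaw": 0},{"wx": 0,"wy": 0,"wz": 0,"x": 0,"y": 0,"z": 0,"jaw": 0},{"wx": 0,"wy": 0,"wz": 0,"x": 0,"y": 0,"z": 0,"jaw": 0},{"wx": 0,"wy": 0,"wz": 0,"x": 0,"y": 0,"z": 0,"jaw": 0}], grip_force=70)

```text
time: 12.83
eef_pos: [0.5057, -0.0465, 0.0808]
eef_rot: [180.0, -0.0, 9.3]
force: [-1.2, 0.6, 4.8]
finger_gap: 0.0108
finger_force: 68.8
```

>>> send_rows(steps=[{"wx": 0,"wy": 0,"wz": 0,"x": 0,"y": 0,"z": -0.5,"jaw": 0},{"wx": 0,"wy": 0,"wz": 0,"x": 0,"y": 0,"z": -1,"jaw": 0},{"wx": 0,"wy": 0,"wz": 0,"x": 0,"y": 0,"z": -1.5,"jaw": 0},{"wx": 0,"wy": 0,"wz": 0,"x": 0,"y": 0,"z": -2,"jaw": 0},{"wx": 0,"wy": 0,"wz": 0,"x": 0,"y": 0,"z": -2.5,"jaw": 0},{"wx": 0,"wy": 0,"wz": 0,"x": 0,"y": 0,"z": -2.5,"jaw": 0},{"wx": 0,"wy": 0,"wz": 0,"x": 0,"y": 0,"z": -2.5,"jaw": 0},{"wx": 0,"wy": 0,"wz": 0,"x": 0,"y": 0,"z": -2,"jaw": 0},{"wx": 0,"wy": 0,"wz": 0,"x": 0,"y": 0,"z": -1.5,"jaw": 0},{"wx": 0,"wy": 0,"wz": 0,"x": 0,"y": 0,"z": -1,"jaw": 0},{"wx": 0,"wy": 0,"wz": 0,"x": 0,"y": 0,"z": 0,"jaw": 0},{"wx": 0,"wy": 0,"wz": 0,"x": 0,"y": 0,"z": 0,"jaw": 0}])

```text
time: 13.83
eef_pos: [0.5053, -0.0463, 0.2509]
eef_rot: [180.0, -0.0, 9.3]
force: [0.2, 0.3, -1.3]
finger_gap: 0.0104
finger_force: 68.1
```

```bash
python3 - <<'E'
from h import *
go(.5883,.2079,.255,1.1)
E
```

```text
t 13.8333 at [ 0.5053 -0.0463  0.2509] [ 1.7998e+02 -5.0000e-02  9.2900e+00] shift(tool now)cm [ 12.29 -23.75  -0.41] shift(tool target)cm [  8.78 -25.26  -0.41] turn [ 0.02 -0.05  8.19]
```

>>> send_rows(steps=[{"wx": 0,"wy": 0,"wz": 4.1,"x": 0,"y": -0.7,"z": 0,"jaw": 0},{"wx": 0,"wy": 0,"wz": 4.1,"x": 0,"y": -1.5,"z": 0,"jaw": 0},{"wx": 0,"wy": 0,"wz": 0,"x": 0.4,"y": -2.5,"z": 0,"jaw": 0},{"wx": 0,"wy": 0,"wz": 0,"x": 0.5,"y": -3.2,"z": 0,"jaw": 0},{"wx": 0,"wy": 0,"wz": 0,"x": 0.5,"y": -3.2,"z": 0,"jaw": 0},{"wx": 0,"wy": 0,"wz": 0,"x": 0.5,"y": -3.2,"z": 0,"jaw": 0},{"wx": 0,"wy": 0,"wz": 0,"x": 0.5,"y": -3.2,"z": 0,"jaw": 0},{"wx": 0,"wy": 0,"wz": 0,"x": 0.5,"y": -3.2,"z": 0,"jaw": 0},{"wx": 0,"wy": 0,"wz": 0,"x": 0.5,"y": -2.5,"z": 0,"jaw": 0},{"wx": 0,"wy": 0,"wz": 0,"x": 0.2,"y": -1.5,"z": 0,"jaw": 0},{"wx": 0,"wy": 0,"wz": 0,"x": 0,"y": -0.6,"z": 0,"jaw": 0},{"wx": 0,"wy": 0,"wz": 0,"x": 0,"y": 0,"z": 0,"jaw": 0}])

```text
time: 14.83
eef_pos: [0.5338, 0.2081, 0.2492]
eef_rot: [180.0, 0.1, 1.2]
force: [-0.4, -0.6, 0.1]
finger_gap: 0.011
finger_force: 68.2
```

>>> send_rows(steps=[{"wx": 0,"wy": 0,"wz": 0,"x": 0,"y": 0,"z": 0,"jaw": 0},{"wx": 0,"wy": 0,"wz": 0,"x": 0,"y": 0,"z": 0,"jaw": 0},{"wx": 0,"wy": 0,"wz": 0,"x": 0,"y": 0,"z": 0,"jaw": 0}])

```text
time: 15.08
eef_pos: [0.5345, 0.2059, 0.2504]
eef_rot: [180.0, 0.0, 1.0]
force: [0.3, -0.0, -0.4]
finger_gap: 0.0109
finger_force: 68.2
```

```bash
python3 - <<'E'
from h import *
go(.5883,.2079,.255,1.1)
p,d,W=wrist("w5");z=W[...,2];np.savez("pics/w5.npz",p=p,d=d,W=W)
o=(abs(W[...,0]-.588)<.05)&(abs(W[...,1]-.208)<.03)&(d>0)
rect(W[o&(abs(z-.14)<.006)],'rim');
lo=o&(z<.132)&(z>.05)&(abs(W[...,0]-.588)<.02)&(abs(W[...,1]-.208)<.01);rect(W[lo],'slot inside')
s=robot.get_state();L=(W-s['eef_pos'])@R.from_euler('xyz',s['eef_rot'],degrees=True).as_matrix()
q=(d>0)&(np.hypot(L[...,0],L[...,1])<.06)&(L[...,2]>-.02)&(L[...,2]<.08)
for a,b in((-.02,0),(0,.0045),(.0045,.012),(.012,.03),(.03,.05),(.05,.08)):
    rect(L[q&(L[...,2]>a)&(L[...,2]<b)&(L[...,0]>-.03)&(L[...,0]<.03)],f'tool z {a}')
E
```

```text
t 15.0833 at [0.5345 0.2059 0.2504] [1.7998e+02 1.0000e-02 1.0000e+00] shift(tool now)cm [ 5.38 -0.11 -0.46] shift(tool target)cm [ 5.38 -0.1  -0.46] turn [ 0.02  0.02 -0.1 ]
rim 3547 c [588.  208.1] s [59.3 30.1] a 1.3 zmed 139.1 zmax 140.5 mean [589.3 208.1]
slot inside 705 c [587.  208.1] s [31.1 10.1] a 1.2 zmed 89.6 zmax 126.0 mean [584.8 208.1]
tool z -0.02 1984 c [12.1  0.6] s [11.6 38.1] a 0.8 zmed -12.4 zmax -2.0 mean [12.1  0.5]
tool z 0 134 c [17.  -0.2] s [19.3 11.7] a 73.2 zmed 2.4 zmax 4.4 mean [16.8  0.1]
tool z 0.0045 1167 c [14.3  0.4] s [22.  14.9] a 89.4 zmed 6.0 zmax 9.8 mean [16.7  0.5]
tool z 0.012 46 c [14.9  0.3] s [7.7 1.3] a 86.4 zmed 27.9 zmax 29.7 mean [15.   0.4]
tool z 0.03 208 c [14.8  0.5] s [1.5 7.8] a 2.4 zmed 39.4 zmax 49.0 mean [14.9  0.5]
tool z 0.05 167 c [14.7  0.4] s [7.9 1.4] a 89.2 zmed 59.9 zmax 70.2 mean [14.9  0.5]
```

View pics/w5.png

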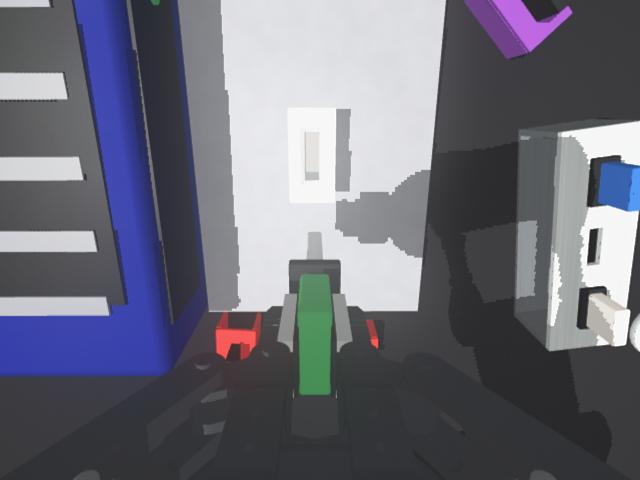

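The blade is held straight (front edge at tool x 14.9, y 0.45). In w5 the slot is at (311,150), centred near (588, 208.1). Next I'll move over the slot.

>>> send_rows(steps=[{"wx": 0,"wy": 0,"wz": 0,"x": 0.8,"y": -0.16,"z": 0,"jaw": 0},{"wx": 0,"wy": 0,"wz": 0,"x": 1.5,"y": 0,"z": 0,"jaw": 0},{"wx": 0,"wy": 0,"wz": 0,"x": 1.7,"y": 0,"z": 0,"jaw": 0},{"wx": 0,"wy": 0,"wz": 0,"x": 1.0,"y": 0,"z": 0,"jaw": 0},{"wx": 0,"wy": 0,"wz": 0,"x": 0.36,"y": 0,"z": 0.7,"jaw": 0},{"wx": 0,"wy": 0,"wz": 0,"x": 0,"y": 0,"z": 1,"jaw": 0},{"wx": 0,"wy": 0,"wz": 0,"x": 0,"y": 0,"z": 1,"jaw": 0},{"wx": 0,"wy": 0,"wz": 0,"x": 0,"y": 0,"z": 0.6,"jaw": 0},{"wx": 0,"wy": 0,"wz": 0,"x": 0,"y": 0,"z": 0,"jaw": 0},{"wx": 0,"wy": 0,"wz": 0,"x": 0,"y": 0,"z": 0,"jaw": 0},{"wx": 0,"wy": 0,"wz": 0,"x": 0,"y": 0,"z": 0,"jaw": 0}])

```text
time: 16.05
eef_pos: [0.588, 0.2098, 0.2179]
eef_rot: [-180.0, -0.0, 1.1]
force: [0.0, 0.6, -0.9]
finger_gap: 0.0111
finger_force: 68.2
```

```bash
python3 - <<'E'
from h import *
go(.5881,.2084,.217,1.1)
p,d,W=wrist("w6");z=W[...,2]
o=(abs(W[...,0]-.588)<.05)&(abs(W[...,1]-.208)<.03)&(d>0)
rect(W[o&(abs(z-.14)<.004)],'rim')
s=robot.get_state()
rect(W[o&(z>.155)&(z<.195)&(abs(W[...,0]-.603)<.006)&(abs(W[...,1]-.208)<.008)],'blade')
E
```

```text
t 16.05 at [0.588  0.2098 0.2179] [-1.8e+02 -4.0e-02  1.1e+00] shift(tool now)cm [0.   0.14 0.09] shift(tool target)cm [0.   0.14 0.09] turn [-0.   -0.04  0.  ]
rim 2197 c [589.4 208.1] s [58.1 30.1] a 1.0 zmed 139.1 zmax 140.3 mean [603.  208.2]
blade 363 c [602.9 209.8] s [1.9 8. ] a 3.4 zmed 176.2 zmax 190.7 mean [603.1 209.8]
```

>>> send_rows(steps=[{"wx": 0,"wy": 0,"wz": 0,"x": 0.02,"y": 0.15,"z": 0,"jaw": 0},{"wx": 0,"wy": 0,"wz": 0,"x": 0,"y": 0,"z": 0,"jaw": 0},{"wx": 0,"wy": 0,"wz": 0,"x": 0,"y": 0,"z": 0,"jaw": 0},{"wx": 0,"wy": 0,"wz": 0,"x": 0,"y": 0,"z": 0.4,"jaw": 0},{"wx": 0,"wy": 0,"wz": 0,"x": 0,"y": 0,"z": 0.4,"jaw": 0},{"wx": 0,"wy": 0,"wz": 0,"x": 0,"y": 0,"z": 0.3,"jaw": 0},{"wx": 0,"wy": 0,"wz": 0,"x": 0,"y": 0,"z": 0,"jaw": 0},{"wx": 0,"wy": 0,"wz": 0,"x": 0,"y": 0,"z": 0,"jaw": 0}])

```text
time: 16.77
eef_pos: [0.5882, 0.2082, 0.206]
eef_rot: [180.0, 0.0, 1.1]
force: [0.3, -0.5, -0.3]
finger_gap: 0.0107
finger_force: 68.2
```

>>> send_rows(steps=[{"wx": 0,"wy": 0,"wz": 0,"x": 0,"y": 0,"z": 0.3,"jaw": 0},{"wx": 0,"wy": 0,"wz": 0,"x": 0,"y": 0,"z": 0.4,"jaw": 0},{"wx": 0,"wy": 0,"wz": 0,"x": 0,"y": 0,"z": 0.3,"jaw": 0},{"wx": 0,"wy": 0,"wz": 0,"x": 0,"y": 0,"z": 0,"jaw": 0},{"wx": 0,"wy": 0,"wz": 0,"x": 0,"y": 0,"z": 0,"jaw": 0}])

```text
time: 17.18
eef_pos: [0.5882, 0.2082, 0.1961]
eef_rot: [180.0, 0.0, 1.1]
force: [0.6, 0.2, -1.1]
finger_gap: 0.0109
finger_force: 68.2
```

Free entry, no force. Continuing to just above the seat.

>>> send_rows(steps=[{"wx": 0,"wy": 0,"wz": 0,"x": 0,"y": 0,"z": 0.4,"jaw": 0},{"wx": 0,"wy": 0,"wz": 0,"x": 0,"y": 0,"z": 0.6,"jaw": 0},{"wx": 0,"wy": 0,"wz": 0,"x": 0,"y": 0,"z": 0.6,"jaw": 0},{"wx": 0,"wy": 0,"wz": 0,"x": 0,"y": 0,"z": 0.6,"jaw": 0},{"wx": 0,"wy": 0,"wz": 0,"x": 0,"y": 0,"z": 0.6,"jaw": 0},{"wx": 0,"wy": 0,"wz": 0,"x": 0,"y": 0,"z": 0.3,"jaw": 0},{"wx": 0,"wy": 0,"wz": 0,"x": 0,"y": 0,"z": 0,"jaw": 0},{"wx": 0,"wy": 0,"wz": 0,"x": 0,"y": 0,"z": 0,"jaw": 0}])

```text
time: 17.85
eef_pos: [0.5883, 0.2082, 0.1652]
eef_rot: [180.0, 0.0, 1.1]
force: [-0.0, 0.2, -0.9]
finger_gap: 0.0108
finger_force: 68.2
```

>>> send_rows(steps=[{"wx": 0,"wy": 0,"wz": 0,"x": 0,"y": 0,"z": 0.3,"jaw": 0},{"wx": 0,"wy": 0,"wz": 0,"x": 0,"y": 0,"z": 0.3,"jaw": 0},{"wx": 0,"wy": 0,"wz": 0,"x": 0,"y": 0,"z": 0.3,"jaw": 0},{"wx": 0,"wy": 0,"wz": 0,"x": 0,"y": 0,"z": 0.2,"jaw": 0},{"wx": 0,"wy": 0,"wz": 0,"x": 0,"y": 0,"z": 0,"jaw": 0},{"wx": 0,"wy": 0,"wz": 0,"x": 0,"y": 0,"z": 0,"jaw": 0},{"wx": 0,"wy": 0,"wz": 0,"x": 0,"y": 0,"z": 0,"jaw": 0}], grip_force=100)

```text
time: 18.43
eef_pos: [0.5887, 0.2083, 0.155]
eef_rot: [-180.0, -0.1, 1.1]
force: [0.8, 0.8, 3.5]
finger_gap: 0.0102
finger_force: 100.5
```

>>> send_rows(steps=[{"wx": 0,"wy": 0,"wz": 0,"x": 0,"y": 0,"z": 0.1,"jaw": 0},{"wx": 0,"wy": 0,"wz": 0,"x": 0,"y": 0,"z": 0.1,"jaw": 0},{"wx": 0,"wy": 0,"wz": 0,"x": 0,"y": 0,"z": 0.1,"jaw": 0},{"wx": 0,"wy": 0,"wz": 0,"x": 0,"y": 0,"z": 0,"jaw": 0},{"wx": 0,"wy": 0,"wz": 0,"x": 0,"y": 0,"z": 0,"jaw": 0},{"wx": 0,"wy": 0,"wz": 0,"x": 0,"y": 0,"z": 0,"jaw": 0}])

```text
time: 18.93
eef_pos: [0.5886, 0.2083, 0.1516]
eef_rot: [-180.0, -0.0, 1.1]
force: [2.7, 0.8, 4.6]
finger_gap: 0.0106
finger_force: 100.7
```

>>> send_rows(steps=[{"wx": 0,"wy": 0,"wz": 0,"x": 0,"y": 0,"z": 0.1,"jaw": 0},{"wx": 0,"wy": 0,"wz": 0,"x": 0,"y": 0,"z": 0,"jaw": 0},{"wx": 0,"wy": 0,"wz": 0,"x": 0,"y": 0,"z": 0,"jaw": 0},{"wx": 0,"wy": 0,"wz": 0,"x": 0,"y": 0,"z": 0,"jaw": 0}])

```text
time: 19.27
eef_pos: [0.5886, 0.2083, 0.151]
eef_rot: [-180.0, -0.1, 1.1]
force: [1.2, 0.4, 6.5]
finger_gap: 0.0103
finger_force: 101.2
```

>>> send_rows(steps=[{"wx": 0,"wy": 0,"wz": 0,"x": 0,"y": 0,"z": 0.1,"jaw": 0},{"wx": 0,"wy": 0,"wz": 0,"x": 0,"y": 0,"z": 0,"jaw": 0},{"wx": 0,"wy": 0,"wz": 0,"x": 0,"y": 0,"z": 0,"jaw": 0},{"wx": 0,"wy": 0,"wz": 0,"x": 0,"y": 0,"z": 0,"jaw": 0}])

```text
time: 19.6
eef_pos: [0.5887, 0.2083, 0.151]
eef_rot: [-180.0, -0.1, 1.1]
force: [-1.2, 0.2, 12.2]
finger_gap: 0.0102
finger_force: 102.2
```

Force jumped to 12 N with z stopped, so the shoulder is on the rim. A final check before handing in.

```bash
python3 - <<'E'
from h import *
p,d,W=wrist("w7");z=W[...,2]
q=(d>0)&(abs(W[...,1]-.2083)<.007)&(W[...,0]>.6035)&(W[...,0]<.609)&(z>.13)&(z<.165);print('shoulder top z',np.median(z[q]),q.sum())
q=(d>0)&(abs(W[...,1]-.2083)<.011)&(W[...,0]>.611)&(W[...,0]<.617)&(z>.13)&(z<.165);print('rim z',np.median(z[q]),q.sum())
p,d=eyes.grab_frame("scene");cv2.imwrite("pics/s4.png",p[:,:,::-1]);print(robot.get_state()['force'])
E
```

```text
shoulder top z 0.15160762494725918 901
rim z 0.13924968147280603 673
[ 0.17285791  0.02856656 11.93304826]
```

View pics/s4.png

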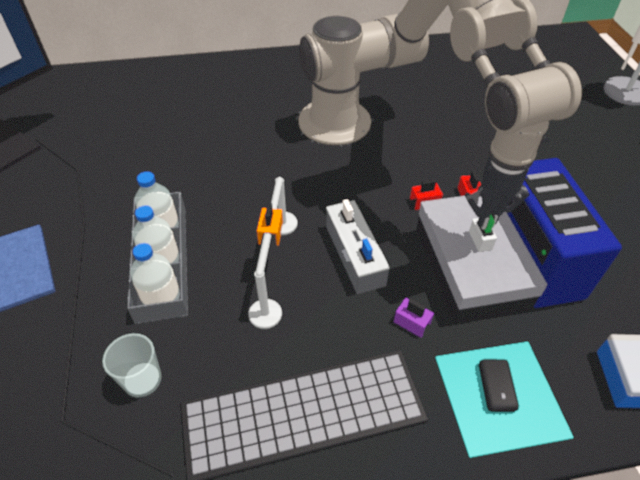

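```bash
python3 - <<'E'
from h import *
p,d,W=wrist("w8");z=W[...,2]
for x in np.arange(.600,.620,.0015):
    q=(d>0)&(abs(W[...,1]-.2083)<.004)&(W[...,0]>x)&(W[...,0]<x+.0015)&(z>.12)&(z<.2)
    if q.sum(): print(round(x,4),q.sum(),np.round(np.percentile(z[q],[5,50,95])*1e3,1),np.median(p[q],0))
cv2.imwrite("pics/w8c.png",cv2.resize(p[200:440,200:430,::-1],None,fx=2.5,fy=2.5))
E
```

```text
0.6 85 [178.5 179.3 180.1] [ 77. 137.  90.]
0.6015 88 [178.3 179.3 180.2] [ 78. 138.  91.]
0.603 91 [178.4 179.2 180.2] [ 80. 138.  92.]
0.6045 769 [146.9 166.6 179.2] [ 86. 132.  95.]
0.606 247 [144.6 160.8 177.5] [ 89. 130.  98.]
0.6075 55 [143.9 145.2 146.3] [102. 104. 104.]
0.609 158 [138.8 142.5 145.9] [96. 98. 98.]
0.6105 59 [138.3 139.3 140. ] [247. 247. 247.]
0.612 57 [138.3 139.2 140.2] [247. 247. 247.]
0.6135 62 [138.3 139.2 140.3] [247. 247. 247.]
0.615 68 [138.3 139.3 140.1] [247. 247. 247.]
0.6165 127 [121.9 137.4 139.9] [178. 181. 180.]
0.618 166 [121.6 130.5 139.2] [162. 165. 165.]
```

View pics/w8c.png

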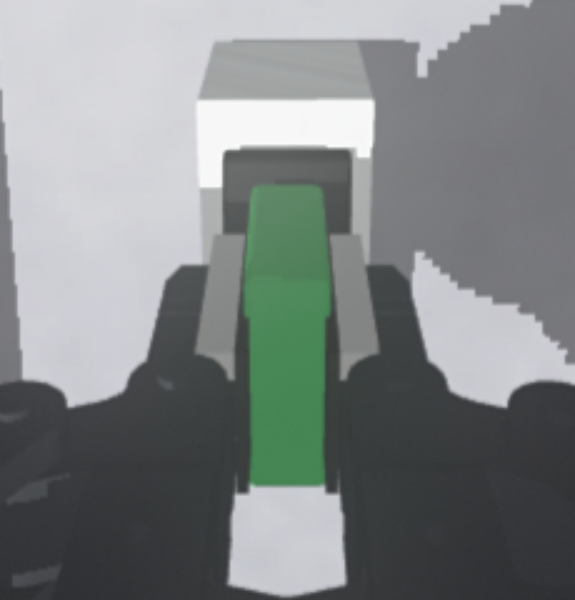

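Shoulder top is at 145.2 mm against the rim at 139.2 mm, which is its 6 mm thickness, so it's seated. The crop shows the black shoulder flat on the white rim at (287,190). The cover is on the rail, the other plates are in the rack and the bottles are unmoved. Handing in.

```bash
python3 -c "
from rig import robot
print(robot.get_state()['force'],robot.finish_job())"
```

```text
the job is handed in; nothing more can be done
[-0.6420379   0.05727138 12.8187491 ] None
```

The job is handed in, but the hand-in returned no verdict: the orange cover hangs level astride the rail, and the green plate is fully home with its shoulder on the rim, still gripped and pressed down with about 12 N.

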